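# Hook and snap a carrier plate into the engraving jig

### The job

Load the carrier plate with the brass tag blanks into the engraving jig: tilt it, hook its tongue under the blue lip until it meets the stop, then rotate the plate down until it lies flat on the nest floor and the orange catch has snapped over its front edge, and let go. Work by feel and gently: load the jig with no more than 20 N while the plate is tilted and 35 N once it is flat. Leave the tape roll, the bracelet and the side cutters where they are.

Things in the scene. Friction and masses are not known exactly. Their poses are not given: they have to be found in the camera images.
- carrier: loose carrier plate, 0.2 to 0.4 kg, starts flat on the table: silver plate 110 x 76 x 8 mm (x -55..55, y -38..38, z 0..8) with four flush brass tags; a tongue 60 mm wide, 5 mm thick (z 0..5) runs on from x = 55 to 73. Bare top strip x -50..-24 is free to press on. Origin: centre of the plate's underside; +x to the tongue, z up
- carrier_grip (a point): middle of the carrier's black grip bar, at (0, 0, 28) mm in the carrier's frame. The bar is 44 mm along x, 12 mm thick along y, from z = 8 to 34: pinch it across y
- tongue_tip (a point): centre of the end face of the carrier's tongue, at (73, 0, 2.5) mm in the carrier's frame
- jig: fixed engraving jig: dark steel bed 196 x 116 x 10 mm, origin under its centre, +x to the blue lip (away from the robot). On it a silver nest is clamped on a slide at a setting s that is NOT reported, -14 to +14 mm along jig x: nest, lip, stop, cheeks and catch all stand s from the values given. Floor top z = 14 mm, x -63..81. Side cheeks: x 3..57, top z = 19, inner faces y = +-40.5
- lip_zero (a point): point of the bed frame at (61, 0, 24) mm where the blue lip's lower front edge would be at s = 0. Lip: x 61..83, z 24..29, 84 mm wide. The tongue enters only tilted: with its lower edge on the floor and the plate's other end raised 0.2 to 0.27 rad it passes under with 1.5 to 2.5 mm to spare; the plate cannot be laid in flat
- stop_zero (a point): point of the bed frame at (73, 0, 14) mm where the foot of the hard stop wall under the lip would be at s = 0. Home, the tongue's end meets the stop, 12 mm under the lip, and the carrier's origin is at (s, 0, 14) mm in the jig's frame, axes parallel
- catch_zero (a point): point of the bed frame at (-52, 0, 24) mm where the nose edge of the orange catch would be at s = 0; the catch is 50 mm wide; its lead face rises steeply from there to x = -55.5, z = 32, its top. When the carrier is home the nose stands 3 mm over its front (x = -55) edge. A plate more than about 1.5 mm short of the stop lands on top of the catch
- catch (a joint): the orange catch: m, 0 = sprung forward (rest, and when snapped over the plate), up to 0.007 as it is pushed back from the plate. Spring about 350 N/m, 0.7 N preload. The plate's front edge pushes it back when pressed down with 2 to 8 N and then snaps the last 10 mm down to the floor
- tape_roll: beige masking tape ring, 78 mm across, 18 mm high, a bystander; origin under its centre
- bracelet: brown leather bracelet with a red clasp, 65 mm across, 15 mm high, a bystander; origin under its centre
- side_cutters: blue-handled side cutters, 131 mm long, 10 mm high, a bystander; origin under its centre

How it is judged:
By the outcome, as a careful person would: the job done as asked, in the order asked, and still so for the second after the job is handed in, with the robot touching nothing.
It also fails if it takes over 53 s, if anything falls off the work surface, if the arm or the gripper's body presses on something with over 40 N, if the wrist force passes 120 N, or if a joint passes its speed limit or range.

### The arm

A 6-joint arm with a two-finger parallel gripper is mounted at the origin on a cart in front of the work surface, level with it; the furniture and walls round the work are solid. World frame = base frame: x ahead of the robot, y to its left, z up, the work surface at z = 0. Lengths are in m, angles in rad, forces in N, time in s.
With the tool pointing down it reaches from about 0.3 to 0.775 m from the base axis. Payload 14.6 kg.
Tool frame: the origin (TCP) lies at the very end of the fingers, on their centre line; the grasp point (between the pads) lies 19 mm behind it; z points along the fingers, y is the line along which they close (so a half turn about z gives the same grasp; the last joint's range is limited). The gripper opens to 94 mm and grips with 3 to 60 N. Pads are 16 mm wide; open, the fingers measure 119 mm over their backs; the gripper's body (75 mm by 177 mm) begins 78 mm behind the grasp point.
Start: joints at [1.252, 0.3, 1.521, -0, 1.321, -0.067], TCP at [0.137, 0.533, 0.205] pointing down, gripper open.
Joint ranges: [-3.03, 3.03], [-0.79, 2.21], [0.23, 2.52], [-1.04, 4.18], [0, 3.07], [-2.55, 2.55]. Speed limits (rad/s): [2.22, 2.22, 2.57, 3.14, 3.14, 3.14].

### API

Orientations are given as a unit quaternion [w, x, y, z].
In Python, from bench import read_state, viewer, manip gives the robot as it stands.
- The arm moves only by the tool play_rows, never from a script. Its argument "moves" is a list that holds one entry, the list of rows, each a list of 7 numbers: the turn, a rotation vector about the tool's x, y, z in units of 8 degrees (1.0 is 8 degrees), then the shift along the tool's x, y, z in units of 40 mm (1.0 is 40 mm), then the closure, from 0 (fully open) to 1 (shut). In form: [[[wx, wy, wz, dx, dy, dz, grip], ...]]. A call has 1 to 8 rows; each row shifts and turns the commanded pose from where the row before left it, along the tool's axes as they then stand; what a row does not reach is not made up. A row lasts 1/10 s, in which the tool goes at most 50 mm and 8.59 degrees, less where a joint would pass 70% of its speed; a pose out of reach is approached as far as the arm can. A call is refused whole if a number of a shift passes 1 or a number of a turn 1, either way. A call with a gripper value outside its range is refused whole. The fingers move at their own pace and stop on an object; "grip_force" is the grip in N (left out, the last holds). Time passes only in rows, so rows that do not move let the fingers close. It gives the time, the measured TCP pose, the force, the opening and the grip force at its end, in the units of the state.
- read_state(): the state, without advancing time (a new reading comes with each control period).
- viewer.capture(name): name is "scene" or "top" or "wrist"; returns (picture, depth): 400x640x3 uint8, red, green, blue; 400x640 float32, m along the optical axis (not along the pixel's ray), 0 where there is no reading.
- viewer.camera_info(name): a dict with "intrinsics" (3x3 intrinsics, pixels), "T" (4x4, takes a point from camera to world coordinates). Camera axes: x right, y down, z forward; pixel columns grow to the right and rows downward; lengths in m; the calibration is good to about 2 mm. A picture is of the moment at which its call begins: read the wrist's pose just before it. camera_info takes no time and is no camera call; for the wrist camera it gives the pose at the moment of the call.
- manip.finish_job(): hands the job in; it is judged then, once.
The state is a dict: "time_s": time; "joint_positions": joint angles; "qvel": joint speeds; "joint_torque": joint torques, N m; "eef_pos": TCP position; "tcp_rot": TCP orientation; "contact_force": force on the tool from outside, world axes, zero at the start; "ft_torque": the same for the moment, N m; "grip_width": opening from 0.0 (shut) to 1.0 (fully open); "grip_force": force on a finger pad.
Only numpy, scipy, OpenCV 4.12 (cv2) and the standard library are available. Lean on these libraries where they do the work, as an engineer would, in place of code of your own. Each camera call takes 0.05 s, during which the arm holds its last target. There are 200 camera calls.

## Working session

There is one attempt and no reset: what is moved stays moved. The work goes in short steps, Python scripts to look and compute and a tool call to move; the robot and the scene stay as the last step left them, time stands still between calls to the robot, and variables do not carry over. Pictures are saved under pics/ and viewed, at most 10 in all, crops included, and the job is handed in when it is done.

Besides the shell and the picture viewer there is one more tool, called after "Request:" by a JSON object that holds its "op" and its "data", one argument or row to a line. play_rows: Moves the arm, as the interface text tells. Its arguments: {"type":"object","properties":{"moves":{"type":"array"},"grip_force":{"type":"number"}},"required":["moves"]}

```bash
mkdir -p pics; ls; cat > h.py <<'E'
from bench import read_state, viewer, manip
import numpy as np, cv2
from scipy.spatial.transform import Rotation as R
def cap(name,fn):
    info=viewer.camera_info(name); p,d=viewer.capture(name)
    np.savez(''+fn+'.npz',p=p,d=d,K=info['intrinsics'],T=info['T'])
    cv2.imwrite('pics/'+fn+'.png',p[:,:,::-1]); return p,d
def load(fn):
    z=np.load(''+fn+'.npz'); K,T,d=z['K'],np.array(z['T']),z['d']
    v,u=np.mgrid[:d.shape[0],:d.shape[1]]
    c=np.stack([(u-K[0,2])/K[0,0]*d,(v-K[1,2])/K[1,1]*d,d],-1)
    W=c@T[:3,:3].T+T[:3,3]; W[d==0]=np.nan
    return z['p'],W
E
python3 - <<'E'
from h import *
s=read_state(); print({k:np.round(v,3) for k,v in s.items()})
cap('top','top1'); cap('scene','scene1')
for n in ('top','scene'): print(np.round(viewer.camera_info(n)['T'],3), viewer.camera_info(n)['intrinsics'])
E
```

```text
pics
{'time_s': np.float64(0.0), 'joint_positions': array([ 1.252,  0.3  ,  1.522,  0.   ,  1.321, -0.067]), 'qvel': array([ 0.001,  0.001, -0.001,  0.   ,  0.002,  0.   ]), 'joint_torque': array([-1.0000e-03, -5.3180e+01, -3.5273e+01,  7.1000e-02,  2.4000e-02,
       -0.0000e+00]), 'eef_pos': array([0.137, 0.532, 0.205]), 'tcp_rot': array([-0.   ,  0.126,  0.992, -0.001]), 'contact_force': array([ 0.592,  1.089, -0.263]), 'ft_torque': array([ 0.003, -0.005, -0.027]), 'grip_force': np.float64(0.0), 'grip_width': np.float64(0.998)}
[[ 0.024 -0.991  0.135  0.318]
 [-1.    -0.024 -0.002  0.125]
 [ 0.006 -0.135 -0.991  1.299]
 [ 0.     0.     0.     1.   ]] [[491.28558277   0.         315.72802254]
 [  0.         491.28558277 199.38617098]
 [  0.           0.           1.        ]]
[[ 0.737 -0.44   0.513 -0.222]
 [-0.675 -0.47   0.568 -0.642]
 [-0.009 -0.765 -0.644  0.932]
 [ 0.     0.     0.     1.   ]] [[493.78554062   0.         317.96286047]
 [  0.         493.78554062 200.05924492]
 [  0.           0.           1.        ]]
```

View pics/top1.png

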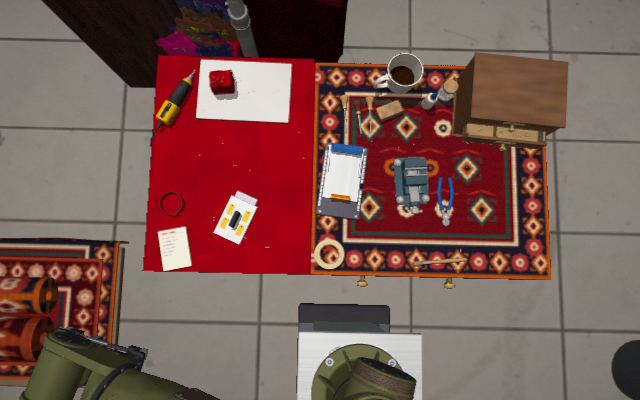

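View pics/scene1.png

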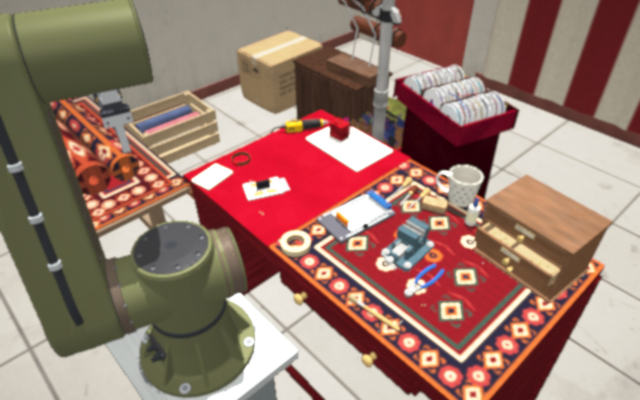

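The top view shows the carrier at about (236,218), with its tongue towards the upper right (245,197). The jig is at about (342,180), with the blue lip at (348,150) and the orange catch at (340,195). At 2.6 mm per pixel this view is coarse, so I'll use it for a rough fix and the wrist camera for accuracy.

```bash
python3 - <<'E'
from h import *
p,W=load('top1')
for u,v in [(236,218),(245,197),(342,180),(348,150),(340,195),(330,210),(172,204),(328,254),(445,200),(410,185),(300,200)]:
    print((u,v),np.round(W[v,u],3),p[v,u])
s=read_state()
cap('wrist','w0'); 
T=viewer.camera_info('wrist')['T']; 
Rt=R.from_quat(np.array(s['tcp_rot']),scalar_first=True).as_matrix()
print(np.round(Rt.T@T[:3,:3],3), np.round(Rt.T@(T[:3,3]-s['eef_pos']),4), viewer.camera_info('wrist')['intrinsics'])
im=p[120:250,150:370,::-1]; cv2.imwrite('pics/crop1.png',cv2.resize(im,None,fx=3.6,fy=3.6,interpolation=cv2.INTER_CUBIC))
E
```

```text
(236, 218) [0.436 0.327 0.028] [23 21 21]
(245, 197) [0.496 0.31  0.002] [222 214 221]
(342, 180) [0.546 0.053 0.011] [230 231 228]
(348, 150) [0.625 0.039 0.023] [ 34  89 153]
(340, 195) [0.503 0.059 0.03 ] [175  78   0]
(330, 210) [0.466 0.083 0.005] [ 99  95 104]
(172, 204) [ 0.473  0.504 -0.002] [165   0  22]
(328, 254) [ 0.35   0.086 -0.002] [188 101  50]
(445, 200) [ 0.501 -0.224 -0.001] [159  94  80]
(410, 185) [ 0.528 -0.117  0.067] [36 44 47]
(300, 200) [ 0.491  0.163 -0.   ] [154   0  18]
[[-0.001 -0.967 -0.254]
 [ 1.    -0.    -0.   ]
 [ 0.    -0.254  0.967]] [ 0.0746  0.0008 -0.1804] [[337.76865901   0.         325.64609133]
 [  0.         337.76865901 202.30290862]
 [  0.           0.           1.        ]]
```

View pics/crop1.png

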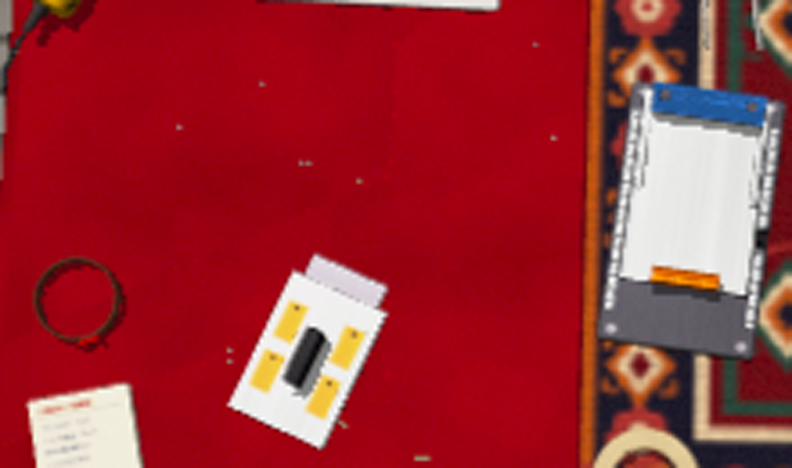

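The enlarged crop shows the carrier's axis at a yaw of about -0.43 rad and the jig's at about -0.15 rad. The nest looks shifted towards the lip, so s is probably positive. Next I move over the carrier for a close look.

Request:
{"op": "play_rows", "data": {
  "moves": [
    [[0,0,0,-1,-0.36,0.1,0],[0,0,0,-1,-0.36,0.1,0],[0,0,0,-1,-0.36,0.1,0],[0,0,0,-1,-0.36,0.1,0],[0,0,0,-1,-0.36,0.1,0],[0,0,0,-1,-0.36,0.1,0],[0,0,0,-1,-0.36,0.1,0],[0,0,0,-1,-0.36,0.1,0]]
  ]
}}

```text
time_s: 0.95
eef_pos: [0.4194, 0.3401, 0.1732]
tcp_rot: [-0.0, 0.126, 0.992, -0.0]
contact_force: [-0.7, 1.1, -0.1]
grip_width: 1.0
grip_force: 0.0
```

Request:
{"op": "play_rows", "data": {
  "moves": [
    [[0,0,0,-0.5,-0.2,0.3,0],[0,0,0.65,0,0,0.1,0],[0,0,0.65,0,0,0.1,0],[0,0,0,0,0,0,0]]
  ]
}}

```text
time_s: 1.35
eef_pos: [0.4355, 0.3283, 0.1527]
tcp_rot: [-0.0, 0.216, 0.976, -0.001]
contact_force: [-0.3, -0.6, -0.3]
grip_width: 1.001
grip_force: 0.0
```

```bash
python3 - <<'E'
from h import *
s=read_state(); print({k:np.round(s[k],3) for k in ('time_s','eef_pos','tcp_rot','joint_positions','qvel')})
cap('wrist','w1')
E
```

```text
{'time_s': np.float64(1.35), 'eef_pos': array([0.435, 0.328, 0.153]), 'tcp_rot': array([-0.   ,  0.216,  0.976, -0.001]), 'joint_positions': array([ 0.579,  0.339,  1.597, -0.   ,  1.207, -0.557]), 'qvel': array([ 0.007, -0.012, -0.008,  0.   ,  0.009, -0.108])}
```

View pics/w1.png

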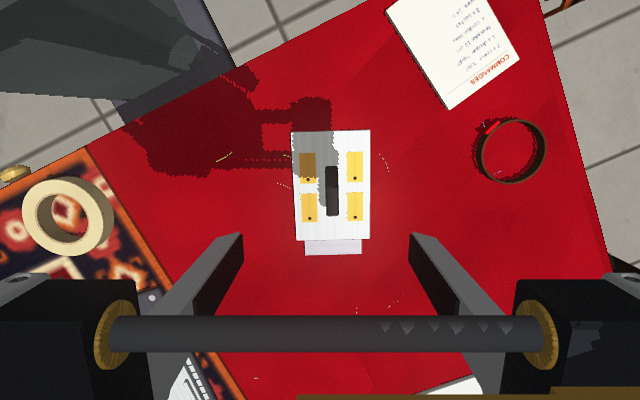

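The wrist view shows the plate's corners at about (291,131), (370,130), (369,240) and (297,240). The tongue points down the image to (333,255), and the black bar is at (331,190). I'll measure these from depth.

```bash
python3 - <<'E'
from h import *
p,W=load('w1')
sub=np.zeros(p.shape[:2],bool); sub[110:265,270:395]=1
z=W[...,2]
print('table z',np.nanmedian(z[110:265,375:400]),'tongue',W[248,333], 'plate',np.nanmedian(z[225:235,310:360]))
for n,m in (('bar',sub&(z>0.02)&(z<0.06)),('plate',sub&(z>0.0055)&(z<0.013)),('all',sub&(z>0.0028)&(z<.06))):
    P=W[m][:,:2].astype(np.float32); r=cv2.minAreaRect(P*1000); print(n,len(P),r, np.nanmedian(W[m][:,2]))
T=np.load('w1.npz')['T']; print(T[:3,3])
s=read_state();print(s['eef_pos'],s['tcp_rot'])
E
```

```text
table z 0.0008162699769968529 tongue [0.49423819 0.30962919 0.00316915] plate 0.006242669364498965
bar 618 ((433.43408203125, 335.44610595703125), (12.000779151916504, 43.14787673950195), 65.39962768554688) 0.03201706131970347
plate 6488 ((434.55023193359375, 334.7502136230469), (75.45558166503906, 111.34416198730469), 66.78186798095703) 0.006417196505939166
all 8977 ((440.9555358886719, 334.69549560546875), (128.38880920410156, 157.33895874023438), 63.060890197753906) 0.0062774843595611585
[0.36813865 0.36036936 0.33305603]
[0.43549659 0.32850385 0.15316733] [-2.49666422e-04  2.14071304e-01  9.76817968e-01 -2.67925295e-04]
```

Request:
{"op": "play_rows", "data": {
  "moves": [
    [[0,0,-0.1,0.1,0.13,0.6,0],[0,0,0,0,0,0.9,0],[0,0,0,0,0,0.9,0],[0,0,0,0,0,0.7,0],[0,0,0,0,0,0.3,0],[0,0,0,0,0,0.14,0],[0,0,0,0,0,0,0]]
  ]
}}

```text
time_s: 2.1
eef_pos: [0.4344, 0.3353, 0.0123]
tcp_rot: [0.0, 0.208, 0.978, 0.0]
contact_force: [0.2, 0.2, 0.9]
grip_width: 1.0
grip_force: 0.0
```

Request:
{"op": "play_rows", "data": {
  "moves": [
    [[0,0,0,0,0,0,1],[0,0,0,0,0,0,1],[0,0,0,0,0,0,1],[0,0,0,0,0,0,1],[0,0,0,0,0,0,1],[0,0,0,0,0,0,1],[0,0,0,0,0,0,1],[0,0,0,0,0,0,1]]
  ],
  "grip_force": 40
}}

```text
time_s: 2.9
eef_pos: [0.4342, 0.335, 0.0118]
tcp_rot: [-0.0, 0.208, 0.978, -0.0]
contact_force: [-0.3, 0.3, 0.1]
grip_width: 0.354
grip_force: 0.0
```

Request:
{"op": "play_rows", "data": {
  "moves": [
    [[0,0,0,0,0,0,1],[0,0,0,0,0,0,1],[0,0,0,0,0,0,1],[0,0,0,0,0,0,1],[0,0,0,0,0,0,1]]
  ]
}}

```text
time_s: 3.4
eef_pos: [0.4342, 0.335, 0.0118]
tcp_rot: [-0.0, 0.208, 0.978, -0.0]
contact_force: [-0.1, -0.5, 0.0]
grip_width: 0.124
grip_force: 40.0
```

Request:
{"op": "play_rows", "data": {
  "moves": [
    [[0,0,0,0,0,-0.3,1],[0,0,0,0,0,-0.8,1],[0,0,0,0,0,-1,1],[0,0,0,0,0,-1,1],[0,0,0,0,0,-0.9,1],[0,0,0,-0.4,-0.25,-0.5,1],[0,0,0,-0.8,-0.5,0,1],[0,0,0,-0.8,-0.5,0,1]]
  ]
}}

```text
time_s: 4.2
eef_pos: [0.4873, 0.2561, 0.1935]
tcp_rot: [0.001, 0.207, 0.978, 0.001]
contact_force: [0.5, 0.3, -3.1]
grip_width: 0.122
grip_force: 40.0
```

Request:
{"op": "play_rows", "data": {
  "moves": [
    [[0,0,0,-0.8,-0.5,0,1],[0,0,0,-0.44,-0.25,0,1],[0,0,-0.6,0,0,0,1],[0,0,-0.7,0,0,0,1],[0,0,-0.6,0,0,0,1],[0,0,0,0,0,0,1],[0,0,0,0,0,0,1]]
  ]
}}

```text
time_s: 4.9
eef_pos: [0.5198, 0.2092, 0.1923]
tcp_rot: [0.0, 0.078, 0.997, 0.0]
contact_force: [0.1, 0.4, -1.1]
grip_width: 0.125
grip_force: 40.0
```

```bash
python3 - <<'E'
from h import *
s=read_state(); print({k:np.round(s[k],3) for k in ('time_s','eef_pos','tcp_rot','joint_positions','qvel','contact_force','ft_torque')})
cap('wrist','w2')
E
```

```text
{'time_s': np.float64(4.9), 'eef_pos': array([0.52 , 0.209, 0.192]), 'tcp_rot': array([0.   , 0.078, 0.997, 0.   ]), 'joint_positions': array([ 0.317,  0.333,  1.508,  0.   ,  1.3  , -1.097]), 'qvel': array([ 0.001,  0.003, -0.001,  0.   , -0.   ,  0.002]), 'contact_force': array([ 0.08 ,  0.425, -1.133]), 'ft_torque': array([-0.023,  0.029,  0.003])}
```

View pics/w2.png

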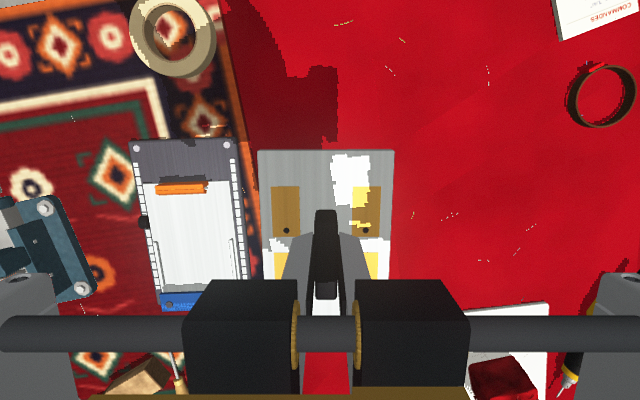

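The jig is at the left. Its bed's front corners are at (130,143) and (232,137), the nest floor starts near row 183, and the catch is at (181,188). The lip at (180,302) is partly hidden. The held plate's front edge lies along row 150, from column 258 to 394. I'll measure all of these, along with the top view.

```bash
python3 - <<'E'
from h import *
p,W=load('w2'); z=W[...,2]; s=read_state()
def rep(n,m,W): 
    P=(W[m][:,:2]*1000).astype(np.float32); r=cv2.minAreaRect(P); print(n,len(P),np.round(cv2.boxPoints(r),1).tolist(),round(r[2],2),np.round(r[1],1),'z',np.round(np.nanmedian(W[m][:,2]),4))
b=np.zeros(z.shape,bool); b[125:320,120:250]=1
print('z samples: table',z[200,245],'bed',np.nanmedian(z[155:170,150:210]),'floor',np.nanmedian(z[200:280,170:215]))
blue=(p[...,2].astype(int)>p[...,0]+60)
org=(p[...,0].astype(int)>p[...,2]+90)&(p[...,1]>60)
rep('bed',b&(z>.005)&(z<.05),W); 
rep('catch',b&org&(z>.018)&(z<.05),W); rep('lip',b&blue&(z>.018)&(z<.05),W)
# bed front edge & nest front edge profile along jig axis
yaw=-0.15
pl=np.zeros(z.shape,bool); pl[140:240,250:400]=1
rep('plate',pl&(z>.15)&(z<.21),W)
p1,W1=load('top1'); z1=W1[...,2]; t=np.zeros(z1.shape,bool); t[135:225,312:372]=1
blue=(p1[...,2].astype(int)>p1[...,0]+60)
org=(p1[...,0].astype(int)>p1[...,2]+90)
print('top table',z1[200,300:310].mean())
rep('t bed',t&(z1>.0045)&(z1<.05),W1); rep('t lip',t&blue&(z1>.016)&(z1<.05),W1); rep('t catch',t&org&(z1>.016)&(z1<.05),W1)
E
```

```text
z samples: table 0.0011763041952355668 bed 0.011259673343674115 floor 0.01531808482967617
bed 16103 [[440.6000061035156, 8.600000381469727], [633.2999877929688, -14.300000190734863], [647.0, 101.0999984741211], [454.29998779296875, 123.9000015258789]] 83.23 [116.1 194. ] z 0.0147
catch 1352 [[486.3999938964844, 17.100000381469727], [632.4000244140625, -1.0], [643.4000244140625, 87.4000015258789], [497.29998779296875, 105.4000015258789]] 82.95 [ 89.1 147.2] z 0.0304
lip 1034 [[486.70001220703125, 16.799999237060547], [632.7999877929688, -0.30000001192092896], [643.0999755859375, 87.5999984741211], [497.0, 104.69999694824219]] 83.32 [ 88.5 147. ] z 0.0301
plate 11631 [[459.29998779296875, 180.8000030517578], [511.29998779296875, 172.6999969482422], [523.0, 248.0], [471.1000061035156, 256.1000061035156]] 81.13 [76.2 52.6] z 0.1867
top table 7.008937294974426e-05
t bed 3184 [[430.20001220703125, 129.89999389648438], [434.1000061035156, -28.399999618530273], [672.9000244140625, -22.5], [669.0, 135.8000030517578]] 1.42 [238.9 158.4] z 0.0127
t lip 555 [[484.79998779296875, 15.100000381469727], [631.2999877929688, -10.5], [648.0, 84.9000015258789], [501.5, 110.5]] 80.1 [ 96.8 148.7] z 0.0191
t catch 474 [[484.6000061035156, 15.899999618530273], [630.5, -10.399999618530273], [648.5999755859375, 90.0], [502.70001220703125, 116.4000015258789]] 79.76 [102.1 148.2] z 0.0181
```

```bash
python3 - <<'E'
from h import *
a=np.deg2rad(-6.8); C=np.array([544.3,54.7]); ex=np.array([np.cos(a),np.sin(a)]); ey=np.array([-ex[1],ex[0]])
for f,box in (('w2',(125,320,120,250)),('top1',(135,225,312,372))):
    p,W=load(f); p=p.astype(int); z=W[...,2]; b=np.zeros(z.shape,bool); b[box[0]:box[1],box[2]:box[3]]=1
    Q=W[...,:2]*1000-C; X=Q@ex; Y=Q@ey
    blue=b&(p[...,2]>p[...,0]+60)&(z>.01); org=b&(p[...,0]>p[...,2]+90)&(p[...,1]>40)&(p[...,1]<160)&(z>.018)&(abs(X+50)<25)
    for n,m in (('blue',blue),('org',org)):
        print(f,n,m.sum(),'X',np.round(np.percentile(X[m],[0,2,50,98,100]),1),'Y',np.round(np.percentile(Y[m],[0,2,50,98,100]),1),'z',np.round(np.percentile(z[m],[2,50,98]),4))
    # profile of brightness and z along X at |Y|<15..
    m=b&(abs(abs(Y)-32)<5)
    for x0 in range(-104,-40,3):
        k=m&(abs(X-x0)<1.5); print((x0,k.sum(),int(p[k].mean()) if k.any() else 0,np.round(np.nanmedian(z[k])*1000,1) if k.any() else 0),end=' ')
    print()
E
```

```text
w2 blue 571 X [71.8 72.6 81.1 93.4 94.3] Y [-41.8 -40.9 -19.7   1.7   6.6] z [0.0289 0.0303 0.0318]
w2 org 513 X [-52.9 -52.7 -48.6 -42.4 -41.8] Y [-24.3 -22.7   1.2  24.9  25.6] z [0.0201 0.0327 0.0345]
(-104, np.int64(49), 86, np.float64(1.1)) (-101, np.int64(53), 90, np.float64(1.2)) (-98, np.int64(61), 66, np.float64(1.6)) (-95, np.int64(56), 97, np.float64(11.1)) (-92, np.int64(54), 103, np.float64(11.2)) (-89, np.int64(53), 103, np.float64(11.4)) (-86, np.int64(50), 103, np.float64(11.3)) (-83, np.int64(51), 104, np.float64(11.2)) (-80, np.int64(53), 104, np.float64(11.1)) (-77, np.int64(57), 105, np.float64(11.2)) (-74, np.int64(56), 105, np.float64(11.1)) (-71, np.int64(46), 105, np.float64(11.1)) (-68, np.int64(51), 106, np.float64(11.2)) (-65, np.int64(51), 107, np.float64(11.4)) (-62, np.int64(54), 107, np.float64(11.2)) (-59, np.int64(45), 106, np.float64(11.3)) (-56, np.int64(46), 106, np.float64(11.3)) (-53, np.int64(60), 107, np.float64(11.3)) (-50, np.int64(42), 218, np.float64(14.8)) (-47, np.int64(33), 241, np.float64(15.2)) (-44, np.int64(36), 243, np.float64(15.2)
[... 458 characters left out ...]
) (-89, np.int64(9), 97, np.float64(9.7)) (-86, np.int64(9), 97, np.float64(8.2)) (-83, np.int64(7), 96, np.float64(11.8)) (-80, np.int64(10), 97, np.float64(8.5)) (-77, np.int64(8), 97, np.float64(11.0)) (-74, np.int64(9), 97, np.float64(11.7)) (-71, np.int64(10), 96, np.float64(9.6)) (-68, np.int64(8), 98, np.float64(10.2)) (-65, np.int64(7), 97, np.float64(12.1)) (-62, np.int64(8), 97, np.float64(10.4)) (-59, np.int64(9), 96, np.float64(10.6)) (-56, np.int64(9), 93, np.float64(8.4)) (-53, np.int64(9), 92, np.float64(10.6)) (-50, np.int64(10), 132, np.float64(14.0)) (-47, np.int64(7), 199, np.float64(14.6)) (-44, np.int64(8), 231, np.float64(13.3)) (-41, np.int64(9), 229, np.float64(15.0))
```

Both views agree. In the bed frame the floor's front edge is at -51.5 and the lip's front at about 72, so s is about +11 mm. The jig centre is at about (544, 55) mm with a yaw of -6.8°, and the plate is square in the grip. Next: move over the jig and tilt.

Request:
{"op": "play_rows", "data": {
  "moves": [
    [[0,0,-0.27,0,0,0,1],[0,0,0,-0.14,-0.7,0,1],[0,0,0,-0.14,-0.8,0,1],[0,0,0,-0.14,-0.8,0,1],[0,0,0,-0.14,-0.8,0,1],[0,0.3,0,-0.15,-0.66,0,1],[0,0.7,0,0,0,0,1],[0,0.68,0,0,0,0,1]]
  ]
}}

```text
time_s: 5.75
eef_pos: [0.5307, 0.0558, 0.1927]
tcp_rot: [-0.118, 0.059, 0.991, 0.007]
contact_force: [-1.3, -0.3, -2.2]
grip_width: 0.126
grip_force: 40.0
```

Request:
{"op": "play_rows", "data": {
  "moves": [
    [[0,0,0,0,0,0,1],[0,0,0,0,0,0,1],[0,0,0,0,0,0,1]]
  ]
}}

```text
time_s: 6.05
eef_pos: [0.5305, 0.0568, 0.1921]
tcp_rot: [-0.116, 0.058, 0.992, 0.007]
contact_force: [-0.1, 0.8, -2.3]
grip_width: 0.124
grip_force: 40.0
```

```bash
cat >> h.py <<'E'
A=np.deg2rad(-6.8); C=np.array([.5443,.0547,0.]); S=0.011
J=R.from_euler('z',A)
F=R.from_matrix(np.diag([-1.,1,-1]))  # carrier axes <- tool
def now(tcp=(0,0,.0118)):
    "carrier pose in jig frame, mm and deg (yaw,pitch,roll); P=lower tongue edge relative to home"
    s=read_state(); T=R.from_quat(s['tcp_rot'],scalar_first=True)
    Rc=T*F.inv(); o=np.array(s['eef_pos'])-Rc.apply(tcp)
    P=J.inv().apply(o+Rc.apply([.073,0,0])-C)-[S+.073,0,.014]
    f=J.inv().apply(s['contact_force']); 
    print('t',round(s['time_s'],2),'P rel home mm',np.round(P*1000,1),'ypr deg',np.round((J.inv()*Rc).as_euler('ZYX',degrees=True),2),'F jig',np.round(f,1),'tq',np.round(J.inv().apply(s['ft_torque']),2),'grip',round(float(s['grip_width']),3),np.round(s['eef_pos'],4))
    return s,T,P
def rows(d,T):
    "jig-frame shift mm -> tool units"
    return np.round(T.inv().apply(J.apply(np.array(d)/1000))/.04,3)
E
python3 - <<'E'
from h import *
s,T,P=now(); print(rows([0,0,-1],T),rows([1,0,0],T),rows([0,1,0],T))
cap('wrist','w3')
E
```

```text
t 6.05 P rel home mm [-29.6   0.6 149.8] ypr deg [ 1.200e-01  1.332e+01 -1.000e-02] F jig [-0.2  0.8 -2.3] tq [ 0.   -0.21  0.04] grip 0.124 [0.5305 0.0568 0.1921]
[-0.006  0.     0.024] [-0.024 -0.    -0.006] [-0.     0.025 -0.   ]
```

View pics/w3.png

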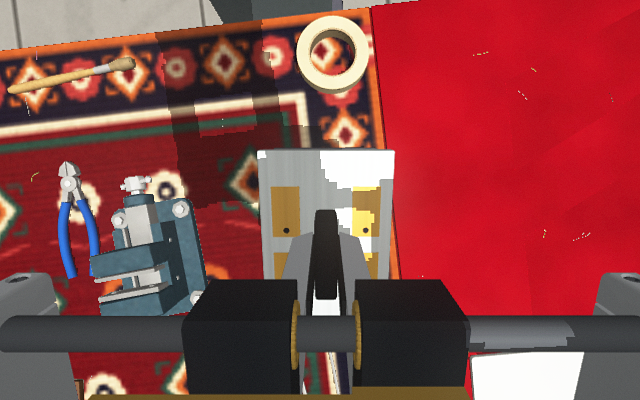

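The held plate sits at the same pixels as before (its front edge is still on row 150), so nothing slipped during the tilt. The jig is hidden beneath it. I descend to about 13 mm above the floor.

Request:
{"op": "play_rows", "data": {
  "moves": [
    [[0,0,0,-0.17,-0.01,0.7,1],[0,0,0,-0.2,0,0.85,1],[0,0,0,-0.2,0,0.85,1],[0,0,0,-0.15,0,0.63,1],[0,0,0,-0.06,0,0.25,1],[0,0,0,0,0,0,1],[0,0,0,0,0,0,1]]
  ]
}}

```text
time_s: 6.8
eef_pos: [0.5312, 0.0562, 0.0585]
tcp_rot: [-0.116, 0.058, 0.992, 0.007]
contact_force: [0.2, 0.4, -1.7]
grip_width: 0.126
grip_force: 40.0
```

```bash
python3 - <<'E'
from h import *
now(); p,d=cap('scene','s2'); cap('top','t2')
im=p[160:270,270:430,::-1]; cv2.imwrite('pics/s2c.png',cv2.resize(im,None,fx=5,fy=5,interpolation=cv2.INTER_CUBIC))
E
```

```text
t 6.8 P rel home mm [-28.9   0.1  16.2] ypr deg [ 0.14 13.31  0.02] F jig [ 0.2  0.4 -1.7] tq [-0.03 -0.18 -0.05] grip 0.126 [0.5312 0.0562 0.0585]
```

View pics/s2c.png

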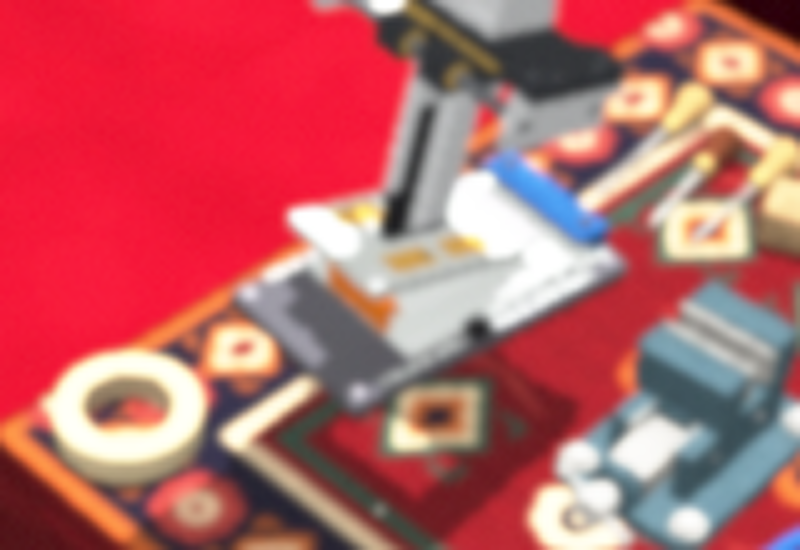

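The crop shows the plate tilted over the nest: front edge clear above the catch at (360,300), tongue pointing at the blue lip at (545,195). Now I feel for the floor.

Request:
{"op": "play_rows", "data": {
  "moves": [
    [[0,0,0,-0.04,0,0.16,1],[0,0,0,-0.036,0,0.15,1],[0,0,0,-0.006,0,0.024,1],[0,0,0,0,0,0,1]]
  ]
}}

```text
time_s: 7.3
eef_pos: [0.5306, 0.0562, 0.0433]
tcp_rot: [-0.117, 0.058, 0.991, 0.007]
contact_force: [-0.8, 1.4, 0.8]
grip_width: 0.123
grip_force: 40.0
```

Request:
{"op": "play_rows", "data": {
  "moves": [
    [[0,0,0,-0.006,0,0.024,1],[0,0,0,0,0,0,1]]
  ]
}}

```text
time_s: 7.5
eef_pos: [0.5307, 0.0561, 0.0425]
tcp_rot: [-0.117, 0.058, 0.991, 0.007]
contact_force: [-2.5, -0.2, 5.6]
grip_width: 0.124
grip_force: 40.0
```

Request:
{"op": "play_rows", "data": {
  "moves": [
    [[0,0,0,-0.006,0,0.024,1],[0,0,0,0,0,0,1]]
  ]
}}

```text
time_s: 7.7
eef_pos: [0.5308, 0.0561, 0.0417]
tcp_rot: [-0.117, 0.058, 0.991, 0.007]
contact_force: [-3.9, 0.2, 5.7]
grip_width: 0.127
grip_force: 40.0
```

```bash
python3 -c "
from h import *
now()"
```

```text
t 7.7 P rel home mm [-29.3  -0.   -0.7] ypr deg [ 0.13 13.42  0.  ] F jig [-3.9 -0.3  5.7] tq [ 0.03  0.46 -0.01] grip 0.127 [0.5308 0.0561 0.0417]
```

The floor is felt at about +0.5 mm. I ease off slightly and slide forward.

Request:
{"op": "play_rows", "data": {
  "moves": [
    [[0,0,0,0.004,0,-0.015,1],[0,0,0,-0.1,0,-0.023,1],[0,0,0,-0.1,0,-0.023,1],[0,0,0,-0.07,0,-0.016,1],[0,0,0,0,0,0,1]]
  ]
}}

```text
time_s: 8.2
eef_pos: [0.5423, 0.0547, 0.0417]
tcp_rot: [-0.116, 0.058, 0.991, 0.007]
contact_force: [0.8, -0.0, 1.1]
grip_width: 0.128
grip_force: 40.0
```

```bash
python3 -c "
from h import *
now()"
```

```text
t 8.2 P rel home mm [-17.8  -0.1  -0.7] ypr deg [ 0.13 13.39  0.  ] F jig [0.8 0.1 1.1] tq [ 0.01 -0.6  -0.04] grip 0.128 [0.5423 0.0547 0.0417]
```

Request:
{"op": "play_rows", "data": {
  "moves": [
    [[0,0,0,-0.05,0,-0.012,1],[0,0,0,-0.05,0,-0.012,1],[0,0,0,0,0,0,1]]
  ]
}}

```text
time_s: 8.5
eef_pos: [0.546, 0.0543, 0.0418]
tcp_rot: [-0.117, 0.058, 0.991, 0.007]
contact_force: [-0.8, 0.6, 2.8]
grip_width: 0.122
grip_force: 40.0
```

Request:
{"op": "play_rows", "data": {
  "moves": [
    [[0,0,0,-0.05,0,-0.012,1],[0,0,0,-0.05,0,-0.012,1],[0,0,0,0,0,0,1]]
  ]
}}

```text
time_s: 8.8
eef_pos: [0.5501, 0.0538, 0.0418]
tcp_rot: [-0.117, 0.058, 0.991, 0.007]
contact_force: [-0.4, 0.8, 2.2]
grip_width: 0.126
grip_force: 40.0
```

```bash
python3 -c "
from h import *
now()"
```

```text
t 8.8 P rel home mm [-9.9 -0.  -0.6] ypr deg [ 0.13 13.41 -0.  ] F jig [-0.4  0.7  2.2] tq [ 0.   -0.14  0.01] grip 0.126 [0.5501 0.0538 0.0418]
```

Request:
{"op": "play_rows", "data": {
  "moves": [
    [[0,0,0,-0.05,0,-0.012,1],[0,0,0,-0.05,0,-0.012,1],[0,0,0,0,0,0,1]]
  ]
}}

```text
time_s: 9.1
eef_pos: [0.5542, 0.0533, 0.0418]
tcp_rot: [-0.117, 0.058, 0.991, 0.007]
contact_force: [-1.0, -0.6, 3.2]
grip_width: 0.124
grip_force: 40.0
```

Request:
{"op": "play_rows", "data": {
  "moves": [
    [[0,0,0,-0.04,0,-0.01,1],[0,0,0,-0.04,0,-0.01,1],[0,0,0,0,0,0,1]]
  ]
}}

```text
time_s: 9.4
eef_pos: [0.5574, 0.053, 0.0418]
tcp_rot: [-0.117, 0.058, 0.991, 0.007]
contact_force: [-1.6, 0.6, 3.8]
grip_width: 0.123
grip_force: 40.0
```

```bash
python3 -c "
from h import *
now()"
```

```text
t 9.4 P rel home mm [-2.6 -0.  -0.7] ypr deg [ 0.13 13.43  0.  ] F jig [-1.7  0.4  3.8] tq [ 0.01 -0.01  0.04] grip 0.123 [0.5574 0.053  0.0418]
```

Request:
{"op": "play_rows", "data": {
  "moves": [
    [[0,0,0,-0.03,0,-0.007,1],[0,0,0,0,0,0,1]]
  ]
}}

```text
time_s: 9.6
eef_pos: [0.5585, 0.0529, 0.0418]
tcp_rot: [-0.117, 0.058, 0.991, 0.007]
contact_force: [-2.5, 0.4, 3.1]
grip_width: 0.122
grip_force: 40.0
```

Request:
{"op": "play_rows", "data": {
  "moves": [
    [[0,0,0,-0.024,0,-0.006,1],[0,0,0,0,0,0,1]]
  ]
}}

```text
time_s: 9.8
eef_pos: [0.5586, 0.0529, 0.0418]
tcp_rot: [-0.118, 0.058, 0.991, 0.007]
contact_force: [-8.9, 0.4, 7.4]
grip_width: 0.126
grip_force: 40.0
```

Request:
{"op": "play_rows", "data": {
  "moves": [
    [[0,0,0,-0.016,0,-0.004,1],[0,0,0,0,0,0,1]]
  ]
}}

```text
time_s: 10.0
eef_pos: [0.5587, 0.0529, 0.0419]
tcp_rot: [-0.119, 0.058, 0.991, 0.007]
contact_force: [-11.4, 0.7, 9.4]
grip_width: 0.125
grip_force: 40.0
```

The stop is met with the tip at s of about 9.6 mm, which agrees with the camera estimate; hitting the lip's edge instead would need s of about 21. I back off about 1 mm to ease the push, then rotate about the tongue edge. Per unit of turn the arc is dx 0.041 and dz 0.254.

Request:
{"op": "play_rows", "data": {
  "moves": [
    [[0,0,0,0.024,0,0.006,1],[0,-0.13,0,0.005,0,0.034,1],[0,-0.13,0,0.005,0,0.034,1],[0,0,0,0,0,0,1]]
  ]
}}

```text
time_s: 10.4
eef_pos: [0.5577, 0.053, 0.0393]
tcp_rot: [-0.099, 0.058, 0.993, 0.006]
contact_force: [-3.2, -0.1, 3.3]
grip_width: 0.126
grip_force: 40.0
```

```bash
sed -i 's/S=0.011/S=0.0096/' h.py; python3 -c "
from h import *
now()"
```

```text
t 10.4 P rel home mm [ 0.2  0.  -0.7] ypr deg [ 0.14 11.36 -0.  ] F jig [-3.2 -0.5  3.3] tq [ 0.01  0.54 -0.04] grip 0.126 [0.5577 0.053  0.0393]
```

Request:
{"op": "play_rows", "data": {
  "moves": [
    [[0,-0.13,0,0.005,0,0.034,1],[0,-0.13,0,0.005,0,0.034,1],[0,0,0,0,0,0,1]]
  ]
}}

```text
time_s: 10.7
eef_pos: [0.557, 0.0531, 0.0367]
tcp_rot: [-0.08, 0.058, 0.995, 0.005]
contact_force: [-2.7, 0.9, 3.3]
grip_width: 0.124
grip_force: 40.0
```

Request:
{"op": "play_rows", "data": {
  "moves": [
    [[0,-0.13,0,0.005,0,0.034,1],[0,-0.07,0,0.003,0,0.017,1],[0,0,0,0,0,0,1]]
  ]
}}

```text
time_s: 11.0
eef_pos: [0.5566, 0.0531, 0.0348]
tcp_rot: [-0.067, 0.058, 0.996, 0.004]
contact_force: [-2.6, 0.6, 3.1]
grip_width: 0.123
grip_force: 40.0
```

```bash
python3 -c "
from h import *
now()"
```

```text
t 11.0 P rel home mm [ 0.6  0.  -0.6] ypr deg [0.13 7.64 0.  ] F jig [-2.7  0.3  3.1] tq [0.07 0.31 0.06] grip 0.123 [0.5566 0.0531 0.0348]
```

Request:
{"op": "play_rows", "data": {
  "moves": [
    [[0,-0.1,0,0.004,0,0.026,1],[0,0,0,0,0,0,1]]
  ]
}}

```text
time_s: 11.2
eef_pos: [0.5563, 0.0531, 0.0336]
tcp_rot: [-0.059, 0.058, 0.997, 0.003]
contact_force: [-1.7, 2.1, 1.8]
grip_width: 0.126
grip_force: 40.0
```

Request:
{"op": "play_rows", "data": {
  "moves": [
    [[0,-0.1,0,0.004,0,0.026,1],[0,0,0,0,0,0,1]]
  ]
}}

```text
time_s: 11.4
eef_pos: [0.556, 0.0532, 0.0326]
tcp_rot: [-0.052, 0.058, 0.997, 0.003]
contact_force: [-0.5, 0.9, 1.9]
grip_width: 0.126
grip_force: 40.0
```

Request:
{"op": "play_rows", "data": {
  "moves": [
    [[0,-0.1,0,0.004,0,0.026,1],[0,0,0,0,0,0,1]]
  ]
}}

```text
time_s: 11.6
eef_pos: [0.5559, 0.0532, 0.0316]
tcp_rot: [-0.045, 0.058, 0.997, 0.003]
contact_force: [0.3, -0.1, -0.3]
grip_width: 0.123
grip_force: 40.0
```

```bash
python3 -c "
from h import *
now()"
```

```text
t 11.6 P rel home mm [ 0.7  0.  -0.8] ypr deg [ 0.14  5.2  -0.  ] F jig [ 0.3 -0.1 -0.3] tq [ 0.03 -0.56  0.03] grip 0.123 [0.5559 0.0532 0.0316]
```

Request:
{"op": "play_rows", "data": {
  "moves": [
    [[0,-0.1,0,-0.004,0,0.026,1],[0,0,0,0,0,0,1]]
  ]
}}

```text
time_s: 11.8
eef_pos: [0.5557, 0.0532, 0.0305]
tcp_rot: [-0.039, 0.058, 0.998, 0.002]
contact_force: [-0.1, 0.5, 0.6]
grip_width: 0.125
grip_force: 40.0
```

Request:
{"op": "play_rows", "data": {
  "moves": [
    [[0,-0.1,0,0.004,0,0.028,1],[0,0,0,0,0,0,1]]
  ]
}}

```text
time_s: 12.0
eef_pos: [0.5554, 0.0532, 0.0293]
tcp_rot: [-0.032, 0.058, 0.998, 0.002]
contact_force: [1.1, 0.5, -1.4]
grip_width: 0.122
grip_force: 40.0
```

Request:
{"op": "play_rows", "data": {
  "moves": [
    [[0,-0.1,0,0.004,0,0.028,1],[0,0,0,0,0,0,1]]
  ]
}}

```text
time_s: 12.2
eef_pos: [0.5554, 0.0532, 0.0287]
tcp_rot: [-0.024, 0.058, 0.998, 0.001]
contact_force: [-0.2, 0.2, 4.3]
grip_width: 0.123
grip_force: 40.0
```

```bash
python3 -c "
from h import *
now()"
```

```text
t 12.2 P rel home mm [ 1.   0.  -0.6] ypr deg [0.14 2.79 0.  ] F jig [-0.3  0.2  4.3] tq [-0.03  0.02  0.02] grip 0.123 [0.5554 0.0532 0.0287]
```

Request:
{"op": "play_rows", "data": {
  "moves": [
    [[0,-0.08,0,0.003,0,0.022,1],[0,0,0,0,0,0,1]]
  ]
}}

```text
time_s: 12.4
eef_pos: [0.5556, 0.0532, 0.0287]
tcp_rot: [-0.018, 0.058, 0.998, 0.001]
contact_force: [-1.3, -0.3, 14.4]
grip_width: 0.121
grip_force: 40.0
```

Request:
{"op": "play_rows", "data": {
  "moves": [
    [[0,-0.08,0,0.003,0,0.022,1],[0,0,0,0,0,0,1]]
  ]
}}

```text
time_s: 12.6
eef_pos: [0.5559, 0.0532, 0.0285]
tcp_rot: [-0.012, 0.058, 0.998, 0.001]
contact_force: [-3.7, -1.2, 18.6]
grip_width: 0.126
grip_force: 40.0
```

```bash
python3 -c "
from h import *
now()"
```

```text
t 12.6 P rel home mm [1.8 0.  0.9] ypr deg [0.14 1.4  0.01] F jig [-3.5 -1.6 18.6] tq [-0.25  0.91  0.02] grip 0.126 [0.5559 0.0532 0.0285]
```

Motion stopped with 18 N of upward force, so I ease off before looking.

Request:
{"op": "play_rows", "data": {
  "moves": [
    [[0,0,0,0,0,-0.05,1],[0,0,0,0,0,0,1]]
  ]
}}

```text
time_s: 12.8
eef_pos: [0.5549, 0.0532, 0.0286]
tcp_rot: [-0.014, 0.058, 0.998, 0.001]
contact_force: [1.5, -0.3, 2.1]
grip_width: 0.125
grip_force: 40.0
```

```bash
python3 - <<'E'
from h import *
now(); p,d=cap('wrist','w4')
p0=load('w3')[0]
p,W=load('w4'); z=W[...,2]
Q=J.inv().apply((W-C).reshape(-1,3)).reshape(W.shape)*1000
for v in (155,165,175,190,205,230): print(v,[ (np.round(Q[v,u],1)).tolist() for u in (275,300,325,350,380)])
im=p[100:250,200:450,::-1]; cv2.imwrite('pics/w4c.png',cv2.resize(im,None,fx=3.2,fy=3.2,interpolation=cv2.INTER_CUBIC))
E
```

```text
t 12.8 P rel home mm [ 0.7 -0.1  0.7] ypr deg [ 0.13  1.6  -0.  ] F jig [ 1.5 -0.2  2.1] tq [ 0.01 -0.18  0.01] grip 0.125 [0.5549 0.0532 0.0286]
155 [[-41.9, -27.5, 23.0], [-42.6, -13.1, 30.5], [-42.5, 0.1, 29.8], [-42.5, 13.5, 29.5], [-42.0, 30.5, 23.3]]
165 [[-36.3, -27.7, 22.8], [-36.5, -13.7, 24.2], [-36.4, 0.1, 23.0], [-36.3, 14.1, 21.9], [-36.4, 30.8, 22.7]]
175 [[-30.8, -27.9, 23.2], [-30.6, -14.0, 21.9], [-30.8, 0.1, 22.8], [-30.8, 14.2, 22.7], [-30.6, 31.2, 21.6]]
190 [[-22.3, -28.1, 23.6], [-22.2, -14.0, 22.9], [-22.1, 0.1, 22.5], [-22.4, 14.3, 23.5], [-22.4, 31.2, 23.7]]
205 [[-13.7, -28.3, 23.9], [-13.3, -14.2, 22.2], [-13.4, 0.2, 22.8], [-13.5, 14.5, 23.1], [-13.6, 31.6, 23.1]]
230 [[1.3, -28.8, 23.7], [1.9, -14.5, 21.8], [-7.1, 0.2, 49.6], [1.5, 14.7, 22.9], [1.2, 32.1, 23.7]]
```

View pics/w4c.png

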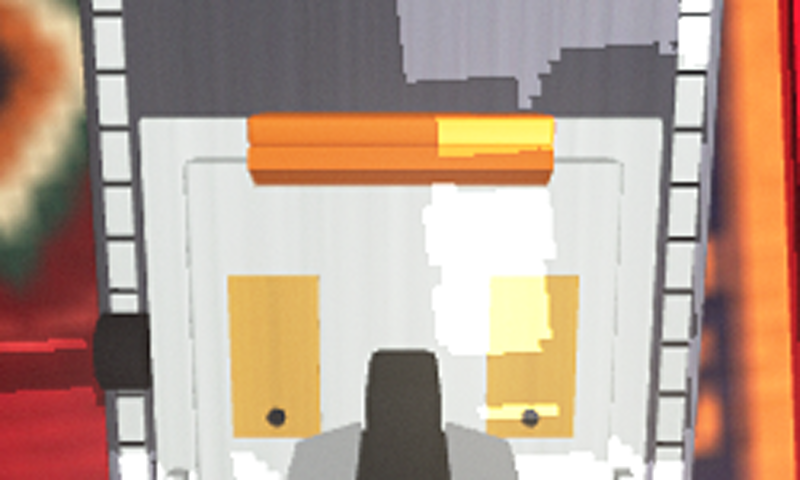

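The plate lies flat: its top reads 22–23.5 mm everywhere, against 22 mm expected plus the camera's bias of about 1 mm. The orange catch at crop (400,150) covers the front edge, which shows either side of it at row 160. So it snapped home, and the earlier blockage was the floor. Now I release and retreat.

Request:
{"op": "play_rows", "data": {
  "moves": [
    [[0,0,0,0,0,0,0.5],[0,0,0,0,0,0,0.5],[0,0,0,0,0,0,0.5],[0,0,0,0,0,0,0.5],[0,0,0,0,0,0,0.5],[0,0,0,0,0,0,0.5]]
  ]
}}

```text
time_s: 13.45
eef_pos: [0.555, 0.0533, 0.0286]
tcp_rot: [-0.014, 0.058, 0.998, 0.001]
contact_force: [-1.2, 0.7, -0.0]
grip_width: 0.498
grip_force: 0.0
```

Request:
{"op": "play_rows", "data": {
  "moves": [
    [[0,0,0,0,0,-0.2,0.5],[0,0,0,0,0,-0.6,0.5],[0,0,0,0,0,-0.9,0.5],[0,0,0,0,0,-0.9,0.5],[0,0,0,0,0,-0.4,0.5],[0,0,0,0,0,0,0.5]]
  ]
}}

```text
time_s: 14.05
eef_pos: [0.5594, 0.0529, 0.1516]
tcp_rot: [-0.012, 0.058, 0.998, 0.001]
contact_force: [-0.2, 0.6, -0.4]
grip_width: 0.5
grip_force: 0.0
```

```bash
python3 - <<'E'
from h import *
now(); cap('wrist','w5')
p,W=load('w5')
Q=J.inv().apply((W-C).reshape(-1,3)).reshape(W.shape)*1000
p=p.astype(int);X,Y,Z=Q[...,0],Q[...,1],Q[...,2]
for x0 in range(-48,78,8):
    o=[]
    for y0 in (-30,30):
        k=(abs(X-x0)<3)&(abs(Y-y0)<3)&(Z<40); o.append((k.sum(),round(float(np.nanmedian(Z[k])),1)) if k.any() else None)
    print(x0,o)
org=(p[...,0]>p[...,2]+90)&(p[...,1]>40)&(abs(X+45)<15)&(abs(Y)<26)&(Z>18)
print('catch X',np.percentile(X[org],[2,98]),'Z',np.percentile(Z[org],[2,98]))
E
```

```text
t 14.05 P rel home mm [  5.3   0.2 124.1] ypr deg [0.13 1.33 0.04] F jig [-0.3  0.6 -0.4] tq [ 0.03 -0.02  0.01] grip 0.5 [0.5594 0.0529 0.1516]
-48 [(np.int64(42), 15.0), (np.int64(42), 15.0)]
-40 [(np.int64(45), 23.0), (np.int64(49), 23.2)]
-32 [(np.int64(48), 23.2), (np.int64(48), 23.1)]
-24 [(np.int64(49), 23.4), (np.int64(44), 23.4)]
-16 [(np.int64(40), 23.4), (np.int64(41), 23.4)]
-8 [(np.int64(37), 23.4), (np.int64(41), 23.4)]
0 [(np.int64(38), 23.5), (np.int64(47), 23.4)]
8 [(np.int64(39), 23.3), (np.int64(41), 23.2)]
16 [(np.int64(42), 23.3), (np.int64(36), 23.1)]
24 [(np.int64(43), 23.7), (np.int64(36), 23.5)]
32 [(np.int64(37), 23.4), (np.int64(38), 23.7)]
40 [(np.int64(39), 23.7), (np.int64(38), 23.4)]
48 [(np.int64(32), 23.2), (np.int64(34), 23.2)]
56 [(np.int64(35), 23.2), (np.int64(33), 23.3)]
64 [(np.int64(29), 22.7), (np.int64(26), 22.9)]
72 [(np.int64(58), 20.7), (np.int64(56), 23.5)]
catch X [-51.75938949 -42.16236401] Z [28.52078751 34.39919079]
```

View pics/w5.png

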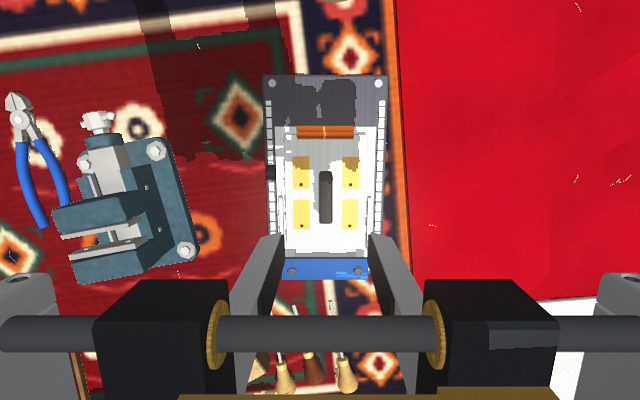

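The plate lies flat at a uniform 23.3 mm against a floor reading of 15, which matches its 8 mm thickness. The catch at (325,131) is fully forward, with its nose at the same -42 mm as at rest, and the tongue is under the lip at (325,268). The gripper is clear, so I hand in the job.

```bash
python3 -c "
from h import *
print(manip.finish_job())"
```

```text
the job is handed in; nothing more can be done
None
```

The carrier is loaded and the job handed in at about 14 s: tongue under the lip against the stop, plate flat, catch snapped over its front edge, gripper clear, and the bystanders not touched. The highest force reading was about 19 N, just before I confirmed the plate was flat; the plate's weight may add about 2 N to that.

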